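# Tighten the thumbscrew of a small book press

## Task

The notebook in the small press on the desk is to be pressed flat: push the wings of the loose thumbscrew round clockwise (seen from above) with fingertip strokes, on one face of the wings at a time, until the screw stops and the plate is fully down on the notebook. Never take the thumbscrew between the fingers, do not lift the press or shove it about, and leave the tumbler, red case, stapler and mouse alone.

Things in the scene. Friction and masses are not known exactly. Their poses are not given: they have to be found in the camera images.
- press: small grey book press, 4 kg, loose on rubber feet: base 180 (x) x 215 (y) mm, on it a notebook sticking out 15 mm in front and behind, over it a bridge 34 mm wide (x) along y on two columns, bridge top 82 mm above the desk, column nuts at y = +-94 mm to 86 mm. Origin: centre of the underside, z up
- thumbscrew (a joint): angle of the thumbscrew about its upright axis, rad; grows clockwise seen from above; 0 to 9.4, where it meets its stop and is tight (plate on the notebook). Starts between 0 and 2.8, so 1.05 to 1.5 turns are needed. It sinks 5 mm a turn, turns with about 0.05 N m of friction and stays where it is left
- screw_centre (a point): point on the axis of the plain steel thumbscrew at half the height of its wings, over the middle of the bridge; it sinks with the screw, from 118.5 mm above the desk at angle 0 to 111 mm when tight. The hub is 27 mm across at its foot, its top 2 mm below this point. Nothing is near the wings but the bridge below
- wing_a (a point): centre of one of the two opposite wings, 32 mm from the axis; it goes round with the screw. Each wing is an upright disc of 34 mm diameter, 9 mm thick, reaching from 15 to 49 mm from the axis and 17 mm above and below this point
- wing_b (a point): centre of the other wing's disc, opposite wing_a
- wing_face_pos: one face of the thumbscrew: the half of hub and both wings on the +y side of the wings' middle plane; its x axis points from the screw's axis to wing_a, z up. Pushed clockwise, wing_a is touched on this face
- wing_face_neg: the opposite face of the thumbscrew: the half on the -y side of the wings' middle plane. Pushed clockwise, wing_b is touched on this face. A squeeze on both faces at once counts as taking it between the fingers
- tumbler: white drinking tumbler with a dark lid, 90 mm across, 189 mm tall, standing to the left of the press; origin at the centre of its underside
- red_case: small closed red case with a dark patch on top, 120 x 60 x 30 mm, lying behind the press; origin at the centre of its underside
- stapler: black stapler, 37 x 140 x 47 mm, lying to the left behind the press (the nearer of two staplers on the desk); origin at the centre of its underside
- mouse: black computer mouse, 105 x 60 x 34 mm, lying to the right of the press; origin at the centre of its underside

How it is judged:
At the end, for the whole second after the job is handed in: the thumbscrew stands within 0.3 rad of its stop at 9.4 rad and is at rest; the press stands level, less than 40 mm from where it was; the tumbler, red case, stapler and mouse are less than 30 mm from where they were (value of joint thumbscrew above 9.1 rad and velocity of joint thumbscrew below 0.1 rad/s and distance of press from where it was at the start of the episode below 0.04 m and angle between press's own z axis and vertical below 0.05 rad and linear speed of press below 0.02 m/s and distance of each of tumbler, red_case, stapler, mouse from where it was at the start of the episode below 0.03 m); the robot touches nothing.
It fails at once if the thumbscrew is taken between the fingers (fingers press on both of its faces at once) (contact force between the fingers and wing_face_pos above 2 N and contact force between the fingers and wing_face_neg above 2 N).
It fails at once if the press is lifted 10 mm, tipped or pushed more than 40 mm away (height (world z) of press above 0.01 m or angle between press's own z axis and vertical above 0.1 rad or distance of press from where it was at the start of the episode above 0.04 m).
It fails at once if the tumbler, red case, stapler or mouse is moved by more than 30 mm (distance of any of tumbler, red_case, stapler, mouse from where it was at the start of the episode above 0.03 m).
It also fails if it takes over 69 s, if anything falls off the work surface, if the arm or the gripper's body presses on something with over 40 N, if the wrist force passes 120 N, or if a joint passes its speed limit or range.

## Robot

A 6-joint arm with a two-finger parallel gripper is mounted at the origin on a cart in front of the work surface, level with it; the furniture and walls round the work are solid. World frame = base frame: x ahead of the robot, y to its left, z up, the work surface at z = 0. Lengths are in m, angles in rad, forces in N, time in s.
With the tool pointing down it reaches from about 0.25 to 0.8 m from the base axis. Payload 3.9 kg.
Tool frame: the origin (TCP) lies at the very end of the fingers, on their centre line; the grasp point (between the pads) lies 19 mm behind it; z points along the fingers, y is the direction in which the jaws open and shut (so a half turn about z gives the same grasp; the last joint's range is limited). The gripper opens to 85 mm and grips with 20 to 120 N. Pads are 22 mm wide; open, the fingers measure 114 mm over their backs; the gripper's body (76 mm by 85 mm) begins 54 mm behind the grasp point. The pads swing forward as they close: fully open they stand 13 mm farther back than shut.
Start: joints at [-1.308, 0.26, -0.138, 1.173, 0, 1.571], TCP at [0.136, -0.507, 0.231] pointing down, gripper open.
Joint ranges: [-2.78, 2.78], [-0.83, 1.72], [-1.28, 1.37], [-1.9, 2.12], [-1.57, 1.48], [-3.14, 3.14]. Speed limits (rad/s): [2.57, 2.57, 3.14, 3.14, 3.14, 3.14].

## Interface

Orientations are given as a rotation vector (axis times angle).
In Python, from workcell import telemetry, eyes, workorder, silhouettes, landmark_of gives the robot as it stands.
- The arm moves only by the tool jog_arm, never from a script. Its argument "targets" is a list of rows, each an object with "delta_pos": the shift along the tool's x, y, z in m, a list of three; "rotation": the turn, a rotation vector about the tool's x, y, z in rad, a list of three. In form: [{"delta_pos": [x, y, z], "rotation": [ax, ay, az]}, ...]. A call has 1 to 12 rows; each row shifts and turns the commanded pose from where the row before left it, along the tool's axes as they then stand; what a row does not reach is not made up. A row lasts 1/10 s, in which the tool goes at most 50 mm and 8.59 degrees, less where a joint would pass 70% of its speed; a pose out of reach is approached as far as the arm can. A call is refused whole if a number of a shift passes 0.05 or a number of a turn 0.15, either way. A call with a gripper value outside its range is refused whole. "claw" is the closure, from 0 (fully open) to 1 (shut), set as the call begins (left out, the last holds). The fingers move at their own pace and stop on an object; "force" is the grip in N (left out, the last holds). Time passes only in rows, so rows that do not move let the fingers close. It gives the time, the measured TCP pose, the force and the opening at its end, in the units of the state.
- telemetry.read_state(): the state, without advancing time (a new reading comes with each control period).
- eyes.snapshot(name): name is "scene" or "top" or "wrist"; returns a dict with "frame" (480x640x3 uint8, red, green, blue), "z_map" (480x640 float32, m along the optical axis (not along the pixel's ray), 0 where there is no reading), "intrinsics" (3x3 intrinsics, pixels), "R" (3x3) and "t" (3): a world point X has camera coordinates R X + t. Camera axes: x right, y down, z forward; pixel columns grow to the right and rows downward; lengths in m; the calibration is good to about 2 mm. A picture is of the moment at which its call begins.
- workorder.sign_off(): hands the job in, once; it reports no verdict.
Trained networks look in the newest picture that a camera, given by its name, has taken for a name from the list of things; names that differ only in an ending like _2 or _b are one class to them, and where a whole thing is asked for, a point or a joint stands for the part that bears it (a point fixed in the world has none). Each returns a list of dicts, best first, with "score" (0 to 1); they miss things now and then, are a little off and sometimes report something else, mostly with a low value. They report only what shows in the picture. A call takes as long as a camera call.
- silhouettes(camera, query): "mask" (480x640 bool, what is visible of it) and "position" ([column, row] in pixels, amid what is visible of it).
- landmark_of(camera, query): "position" ([column, row] in pixels: a listed point, or the origin of a listed thing).
The state is a dict: "time_s": time; "joints": joint angles; "joint_vel": joint speeds; "tau": joint torques, N m; "position": TCP position; "ee_rot": TCP orientation; "contact_force": force on the tool from outside, world axes, zero at the start; "ft_torque": the same for the moment, N m; "finger_gap": finger opening in m.
Only numpy, scipy, OpenCV 4.12 (cv2) and the standard library are available. Lean on these libraries where they do the work, as an engineer would, in place of code of your own. Each camera call takes 0.05 s, during which the arm holds its last target.

## Working session

There is one attempt and no reset: what is moved stays moved. The work goes in short steps, Python scripts to look and compute and a tool call to move; the robot and the scene stay as the last step left them, time stands still between calls to the robot, and variables do not carry over. Pictures are saved under pics/ and viewed, and the job is handed in when it is done.

Besides the shell and the picture viewer there is one more tool, called as name(argument=value, ...) on one line, values as JSON. jog_arm: Moves the arm, as the interface text tells. Its arguments: {"type":"object","properties":{"targets":{"type":"array"},"claw":{"type":"number"},"force":{"type":"number"}},"required":["targets"]}

```bash
mkdir -p pics; ls; cat > h.py <<'E'
import numpy as np, cv2
from workcell import telemetry, eyes, workorder, silhouettes, landmark_of
def snap(n,f=None):
    s=eyes.snapshot(n)
    if f: cv2.imwrite('pics/'+f,s['frame'][:,:,::-1])
    return s
def px2w(s,uv,z=None,plane=None):
    K=s['intrinsics'];R=s['R'];t=s['t']
    d=np.linalg.inv(K)@np.array([uv[0],uv[1],1.])
    C=-R.T@t; w=R.T@d
    if plane is not None: return C+w*(plane-C[2])/w[2]
    return C+w*z
def proj(s,X):
    c=s['R']@np.asarray(X)+s['t'];p=s['intrinsics']@c;return p[:2]/p[2]
E
python3 - <<'E'
from h import *
st=telemetry.read_state();print(st)
for n in ['scene','top','wrist']:
    s=snap(n,n+'0.png');print(n,-s['R'].T@s['t'])
    for q in ['press','screw_centre','wing_a','wing_b','tumbler','red_case','stapler','mouse']:
        for d in landmark_of(n,q)[:2]:
            print(q,d['score'],np.round(d['position'],1), np.round(px2w(s,d['position'],plane=0.115 if q[:2] in('sc','wi') else 0),3))
E
```

```text
pics
{'time_s': 0.0, 'joints': array([-1.30801155e+00,  2.60688893e-01, -1.39397983e-01,  1.17268002e+00,
       -2.56731128e-06,  1.57081085e+00]), 'joint_vel': array([-0.00192053, -0.00013438, -0.00010562, -0.00032372, -0.00034129,
       -0.00151561]), 'tau': array([-1.32156343e-03, -4.05677462e+01,  2.53922474e+01,  1.86779746e-02,
        1.04791811e-04, -2.74083433e-06]), 'position': array([ 0.1362004 , -0.50631379,  0.2304514 ]), 'ee_rot': array([-3.11258003e+00, -4.11316180e-01,  4.09303793e-04]), 'contact_force': array([ 0.86580656, -0.37568465,  0.5257011 ]), 'ft_torque': array([-0.06605972, -0.0525009 ,  0.01007267]), 'finger_gap': 0.0857012326367773}
scene [0.34287062 0.67598016 0.74054596]
press 0.91 [358.  264.1] [0.552 0.05  0.   ]
screw_centre 0.73 [361.9 220.8] [0.552 0.042 0.115]
wing_a 0.84 [363.2 211.7] [0.559 0.017 0.115]
wing_a 0.73 [357.6 235. ] [0.546 0.081 0.115]
wing_b 0.84 [363.2 211.7] [0.559 0.017 0.115]
wing_b 0.73 [357.6 235. ] [0.546 0.081 0.115]
tumbler 0.56 [298.5 390.5] [0.542 0.349 0.   ]
tumbler 0.26 [234.7 296.5] [0.741 0.222 0.   ]
red_case 0.6 [234.3 296.7] [0.742 0.223 0.   ]
stapler 0.9 [219.6 381.4] [0.671 0.387 0.   ]
mouse 0.73 [403.6 206. ] [ 0.52  -0.159  0.   ]
top [0.47381138 0.09436356 1.08118936]
press 0.83 [354.5 270.3] [0.551 0.049 0.   ]
screw_centre 0.63 [355.6 270.1] [0.544 0.052 0.115]
wing_a 0.71 [356.  272.5] [0.538 0.051 0.115]
wing_a 0.59 [369.  262.3] [0.56  0.022 0.115]
wing_b 0.71 [356.  272.5] [0.538 0.051 0.115]
wing_b 0.59 [369.  262.3] [0.56  0.022 0.115]
tumbler 0.67 [355.7 268.6] [0.556 0.046 0.   ]
tumbler 0.59 [231.1 281.3] [0.53  0.352 0.   ]
red_case 0.61 [283.7 196.5] [0.74  0.221 0.   ]
stapler 0.91 [217.8 224.7] [0.672 0.387 0.   ]
mouse 0.96 [436.8 281.4] [ 0.521 -0.148  0.   ]
wrist [ 0.21430235 -0.48770413  0.37357175]
```

View pics/scene0.png

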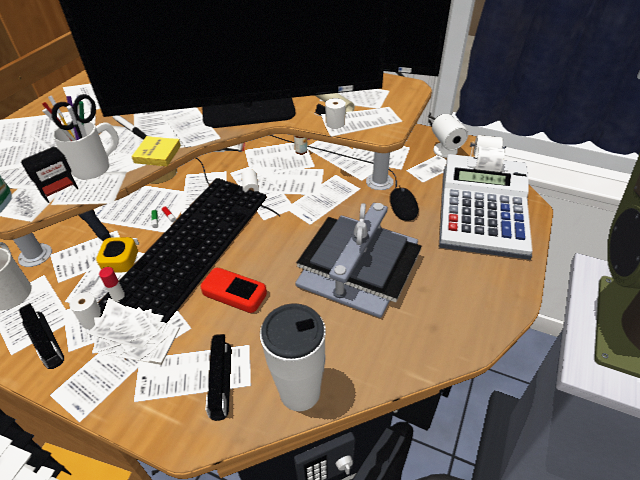

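View pics/top0.png

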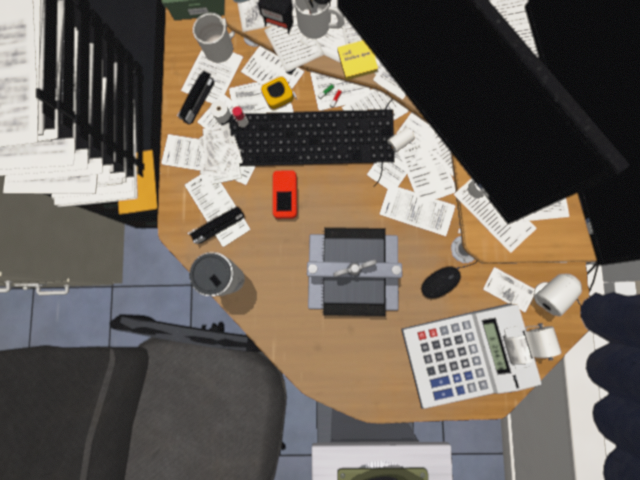

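```bash
python3 - <<'E'
from h import *
a=cv2.imread('pics/top0.png');b=cv2.imread('pics/scene0.png')
a=cv2.resize(a[210:330,290:420],None,fx=3,fy=5*0.6,interpolation=2)
b=cv2.resize(b[180:300,300:430],None,fx=3,fy=3,interpolation=2)
cv2.imwrite('pics/zz.png',np.hstack([a,b]))
E
```

```text
(no output)
```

View pics/zz.png

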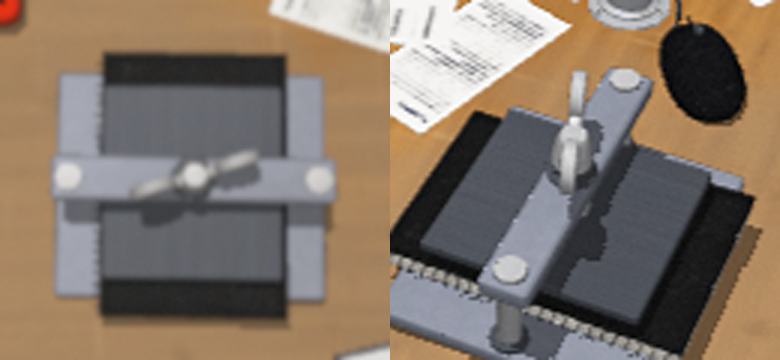

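The screw is at about (355,269) in the top view and (360,225) in the scene view. The wings lie roughly along the bridge (world y), with the −y wing tilted towards +x. Next I'll refine the centre with depth.

```bash
cat >> h.py <<'E'
def cloud(n,zmin=0.097,c=(0.55,0.049),r=0.055):
    s=eyes.snapshot(n);v,u=np.mgrid[0:480,0:640];z=s['z_map'];K=s['intrinsics']
    P=np.stack([(u-K[0,2])/K[0,0]*z,(v-K[1,2])/K[1,1]*z,z],-1)
    W=(P-s['t'])@s['R']
    m=(z>0)&(W[...,2]>zmin)&(W[...,2]<0.145)&(np.hypot(W[...,0]-c[0],W[...,1]-c[1])<r)
    return s,W,m
E
python3 - <<'E'
from h import *
from scipy.spatial.transform import Rotation as Ro
for n in ['scene','top']:
    s,W,m=cloud(n);p=W[m];print(n,len(p),p.min(0).round(4),p.max(0).round(4),p.mean(0).round(4))
    q=p[:,:2]-p[:,:2].mean(0);w,V=np.linalg.eigh(q.T@q);print('dir deg',np.degrees(np.arctan2(V[1,1],V[0,1])), 'ext',(q@V[:,1]).min(),(q@V[:,1]).max())
    e=q@V[:,1];mid=p[:,:2].mean(0)+V[:,1]*(e.min()+e.max())/2;print('mid',mid)
    # nuts: bridge top band
    b=(s['z_map']>0)&(W[...,2]>0.076)&(W[...,2]<0.09)&(np.hypot(W[...,0]-.55,W[...,1]-.049)<0.13)
    B=W[b];print('bridge',len(B),B.min(0).round(3),B.max(0).round(3),B.mean(0).round(3))
    if n=='top':
        c=np.array(cv2.minAreaRect(B[:,:2].astype(np.float32)*1000)[:2]);print(c)
print(Ro.from_rotvec(telemetry.read_state()['ee_rot']).as_matrix().round(3))
# tall obstacles near path
s,W,m=cloud('top')
for zz in (0.15,0.25,0.35):
    b=(s['z_map']>0)&(W[...,2]>zz)&(W[...,0]<0.75)&(abs(W[...,1])<0.5)&(W[...,0]>0.2)
    B=W[b];print(zz,len(B),B.min(0).round(2) if len(B) else '',B.max(0).round(2) if len(B) else '')
E
```

```text
scene 306 [0.5341 0.012  0.0973] [0.5651 0.1015 0.1379] [0.5482 0.0608 0.1211]
dir deg 105.97638449899179 ext -0.05012288553651254 0.04169658249234612
mid [0.54931583 0.0567405 ]
bridge 1293 [ 0.53  -0.052  0.076] [0.571 0.163 0.089] [0.548 0.07  0.084]
top 267 [0.5312 0.0074 0.0978] [0.5641 0.1009 0.14  ] [0.5472 0.0541 0.1209]
dir deg 105.8617420542096 ext -0.04837717254378905 0.04813135735563795
mid [0.54723659 0.0539912 ]
bridge 1167 [ 0.529 -0.053  0.076] [0.566 0.16  0.09 ] [0.547 0.053 0.082]
[[547.75091553  53.80132294]
 [212.40467834  34.24282074]]
[[ 0.966  0.26   0.   ]
 [ 0.26  -0.966  0.   ]
 [ 0.    -0.    -1.   ]]
0.15 24944 [ 0.2  -0.5   0.15] [0.75 0.4  0.57]
0.25 17915 [ 0.42 -0.45  0.25] [ 0.75 -0.15  0.57]
0.35 12590 [ 0.62 -0.41  0.35] [ 0.75 -0.15  0.57]
```

jog_arm(targets=[{"delta_pos": [0,0,0],"rotation": [0,0,0.131]},{"delta_pos": [0,0,0],"rotation": [0,0,0.131]},{"delta_pos": [0.022,-0.034,0],"rotation": [0,0,0]},{"delta_pos": [0.022,-0.034,0],"rotation": [0,0,0]},{"delta_pos": [0.022,-0.034,0],"rotation": [0,0,0]},{"delta_pos": [0.022,-0.034,0],"rotation": [0,0,0]},{"delta_pos": [0.022,-0.034,0],"rotation": [0,0,0]},{"delta_pos": [0.022,-0.034,0],"rotation": [0,0,0]},{"delta_pos": [0.022,-0.034,0],"rotation": [0,0,0]},{"delta_pos": [0.022,-0.034,0],"rotation": [0,0,0]},{"delta_pos": [0,0,0],"rotation": [0,0,0]}], claw=1, force=20)

```text
time_s: 2.6
position: [0.3139, -0.2315, 0.2315]
ee_rot: [-3.14, -0.012, -0.002]
contact_force: [-0.4, -0.1, -0.1]
finger_gap: 0.0001
```

```bash
python3 - <<'E'
from h import *
print(telemetry.read_state())
E
```

```text
{'time_s': 2.6, 'joints': array([-6.36799928e-01,  2.79499708e-02, -4.19617651e-01,  1.12301101e+00,
        1.70035173e-03,  2.49696685e+00]), 'joint_vel': array([-0.07995019,  0.00981622,  0.01001379, -0.00661117, -0.05777991,
       -0.06345749]), 'tau': array([ 1.55091919e+00, -2.69746542e+01,  2.50199282e+01,  2.46095244e-02,
        3.54841249e-01,  3.69240213e-01]), 'position': array([ 0.31390097, -0.23147778,  0.23151234]), 'ee_rot': array([-3.14033507e+00, -1.22882829e-02, -1.86998474e-03]), 'contact_force': array([-0.37033711, -0.13246646, -0.1015143 ]), 'ft_torque': array([ 0.02370859,  0.0280215 , -0.03389746]), 'finger_gap': 8.098913809555033e-05}
```

jog_arm(targets=[{"delta_pos": [0,0,0],"rotation": [0,0,-0.143]},{"delta_pos": [0,0,0],"rotation": [0,0,-0.143]},{"delta_pos": [0,0,0],"rotation": [0,0,-0.143]},{"delta_pos": [0,0,0],"rotation": [0,0,-0.143]},{"delta_pos": [0,0,0],"rotation": [0,0,-0.143]},{"delta_pos": [0,0,0],"rotation": [0,0,-0.143]},{"delta_pos": [0,0,0],"rotation": [0,0,-0.143]},{"delta_pos": [0,0,0],"rotation": [0,0,-0.143]},{"delta_pos": [0,0,0],"rotation": [0,0,-0.143]},{"delta_pos": [0,0,0],"rotation": [0,0,-0.143]},{"delta_pos": [0,0,0],"rotation": [0,0,-0.143]}])

```text
time_s: 3.7
position: [0.3118, -0.2356, 0.2313]
ee_rot: [2.212, 2.23, -0.001]
contact_force: [-0.6, 0.4, 0.4]
finger_gap: 0.0001
```

jog_arm(targets=[{"delta_pos": [0.034,0.022,0],"rotation": [0,0,0]},{"delta_pos": [0.034,0.022,0],"rotation": [0,0,0]},{"delta_pos": [0.034,0.022,0],"rotation": [0,0,0]},{"delta_pos": [0.034,0.022,0],"rotation": [0,0,0]},{"delta_pos": [0.034,0.022,0],"rotation": [0,0,0]},{"delta_pos": [0.034,0.022,0],"rotation": [0,0,0]},{"delta_pos": [0.034,0.022,0],"rotation": [0,0,0]},{"delta_pos": [0.034,0.022,0],"rotation": [0,0,0]},{"delta_pos": [0.034,0.022,0],"rotation": [0,0,0]},{"delta_pos": [0,0,0],"rotation": [0,0,0]},{"delta_pos": [0,0,0],"rotation": [0,0,0]}])

```text
time_s: 4.8
position: [0.5095, 0.0716, 0.2309]
ee_rot: [-2.217, -2.226, 0.002]
contact_force: [-0.3, -0.5, -0.2]
finger_gap: -0.0001
```

```bash
python3 - <<'E'
from h import *
print(telemetry.read_state())
snap('scene','s1.png');snap('wrist','w1.png')
E
```

```text
{'time_s': 4.8, 'joints': array([ 1.39991130e-01,  2.42958628e-01, -1.62569925e-01,  1.16623435e+00,
       -6.74673136e-04,  1.70674187e+00]), 'joint_vel': array([-2.60428741e-02, -2.26126170e-02, -2.86230456e-02,  9.08100529e-03,
       -5.27291363e-05,  1.48604080e-03]), 'tau': array([ 9.25646536e-01, -3.89026058e+01,  2.59467834e+01, -2.42397096e-01,
        7.41386390e-02,  1.09860330e-02]), 'position': array([0.50949351, 0.07157588, 0.23089567]), 'ee_rot': array([-2.21691102e+00, -2.22589865e+00,  1.85020944e-03]), 'contact_force': array([-0.30622337, -0.4874411 , -0.18169251]), 'ft_torque': array([-0.02040431, -0.01963618, -0.05158966]), 'finger_gap': -6.429975256481804e-05}
```

View pics/s1.png

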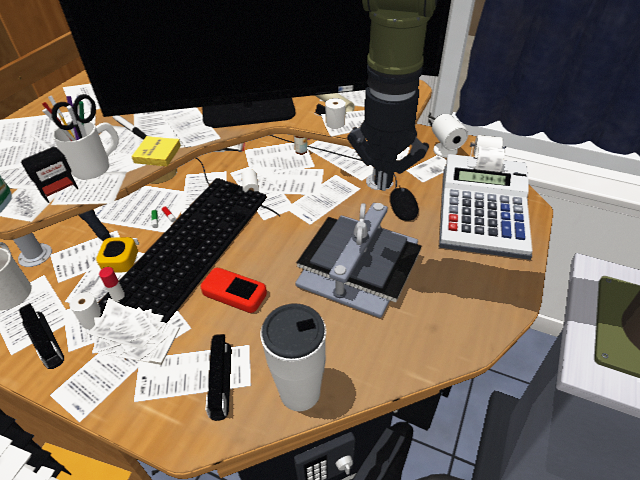

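View pics/w1.png

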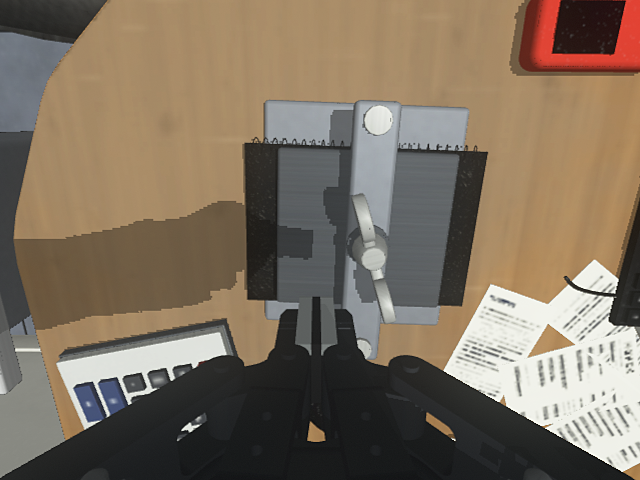

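```bash
python3 - <<'E'
from h import *
s,W,m=cloud('wrist');p=W[m]
print(px2w(s,(373,258),plane=0.113), px2w(s,(359,197),plane=.118),px2w(s,(390,318),plane=.118))
q=p[:,:2].astype(np.float32)*1000
print(len(p),cv2.minAreaRect(q),p[:,2].max())
print(px2w(s,(378,120),plane=.086),px2w(s,(362,350),plane=.086))
for d in landmark_of('wrist','screw_centre'): print(d, px2w(s,d['position'],plane=0.117))
for x in [0.5095]: print(proj(s,[x,0.0716,0.231]))
# fingertip extents: depth near tip
z=s['z_map'];b=(z>0)&(W[...,2]<0.26)&(W[...,2]>0.2)&(np.hypot(W[...,0]-.51,W[...,1]-.072)<.05)
B=W[b];print(len(B),B.min(0),B.max(0))
E
```

```text
[0.55195566 0.05209139 0.113     ] [0.53976844 0.09715337 0.118     ] [0.5659618  0.00690079 0.118     ]
2359 ((551.3923950195312, 53.297828674316406), (25.51899528503418, 95.11204528808594), 26.18535614013672) 0.13570994394829602
[0.55473164 0.14595524 0.086     ] [ 0.55081352 -0.04145019  0.086     ]
{'position': [372.3, 259.8], 'score': 0.9} [0.55090114 0.05221046 0.117     ]
[311.59300091 312.56239318]
2383 [0.49746386 0.07543896 0.23332606] [0.52484058 0.08147002 0.25999143]
```

jog_arm(targets=[{"delta_pos": [0,0,0.03],"rotation": [0,0,0]},{"delta_pos": [0,0,0.03],"rotation": [0,0,0]},{"delta_pos": [0,0,0.03],"rotation": [0,0,0]},{"delta_pos": [0,0,0.02],"rotation": [0,0,0]},{"delta_pos": [0,0,0.01],"rotation": [0,0,0]},{"delta_pos": [0,0,0.01],"rotation": [0,0,0]},{"delta_pos": [0,0,0],"rotation": [0,0,0]},{"delta_pos": [0,0,0],"rotation": [0,0,0]}])

```text
time_s: 5.8
position: [0.5098, 0.0716, 0.102]
ee_rot: [2.218, 2.224, 0.002]
contact_force: [0.1, -1.2, 1.2]
finger_gap: -0.0005
```

```bash
cat > plan.py <<'E'
import sys
from h import *
# usage: a_end step_deg ; from measured position; prints rows [dyw,dxw,0]
C=np.array([.5495,.053]);r=.040
def plan(aend,step):
    p=telemetry.read_state()['position'];print('pos',p.round(4), 'F',telemetry.read_state()['contact_force'].round(1))
    a=np.degrees(np.arctan2(p[1]-C[1],p[0]-C[0]));print('ang',a,'r',np.hypot(*(p[:2]-C)))
    while aend>a: aend-=360
    n=int(np.ceil((a-aend)/step));cur=p[:2].copy()
    for k in range(1,n+1):
        b=np.radians(a+(aend-a)*k/n);t=C+r*np.array([np.cos(b),np.sin(b)])
        d=np.round((t-cur)*2000)/2000;cur=cur+d
        print('{"delta_pos": [%g, %g, 0], "rotation": [0, 0, 0]},'%(d[1],d[0]),end=' ')
    print(n)
if __name__=='__main__': plan(float(sys.argv[1]),float(sys.argv[2]))
E
python3 plan.py 80 6.5; python3 - <<'E'
from h import *
snap('wrist','w2.png')
E
```

```text
pos [0.5098 0.0716 0.102 ] F [ 0.1 -1.2  1.2]
ang 154.8226765430604 r 0.0438190387976766
{"delta_pos": [0.002, 0.0055, 0], "rotation": [0, 0, 0]}, {"delta_pos": [0.004, 0.0025, 0], "rotation": [0, 0, 0]}, {"delta_pos": [0.003, 0.003, 0], "rotation": [0, 0, 0]}, {"delta_pos": [0.003, 0.003, 0], "rotation": [0, 0, 0]}, {"delta_pos": [0.0025, 0.0035, 0], "rotation": [0, 0, 0]}, {"delta_pos": [0.0025, 0.0035, 0], "rotation": [0, 0, 0]}, {"delta_pos": [0.0015, 0.004, 0], "rotation": [0, 0, 0]}, {"delta_pos": [0.0015, 0.0045, 0], "rotation": [0, 0, 0]}, {"delta_pos": [0.001, 0.004, 0], "rotation": [0, 0, 0]}, {"delta_pos": [0.0005, 0.0045, 0], "rotation": [0, 0, 0]}, {"delta_pos": [-0, 0.0045, 0], "rotation": [0, 0, 0]}, {"delta_pos": [-0.0005, 0.004, 0], "rotation": [0, 0, 0]}, 12
```

View pics/w2.png

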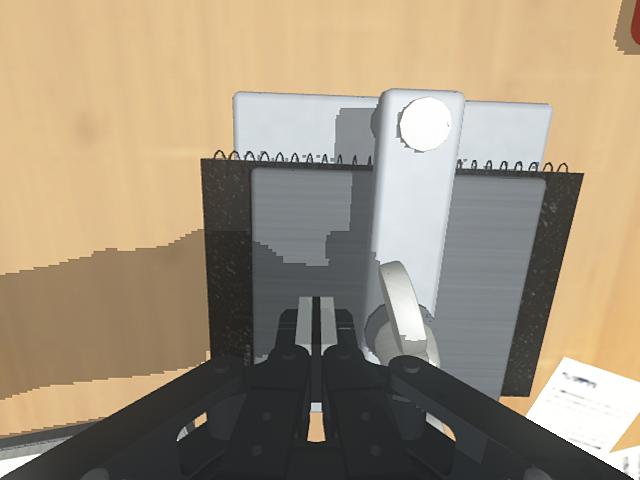

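```bash
python3 - <<'E'
from h import *
s,W,m=cloud('wrist')
for u,v in [(350,320),(345,345),(352,352),(385,358),(410,365),(422,375),(470,410)]: print(u,v,W[v,u].round(4))
z=s['z_map'];b=(z>0)&(W[...,2]<0.145)&(W[...,2]>.1)&(np.arange(640)[None]<362)&(np.arange(480)[:,None]>290)
B=W[b];print(B.min(0),B.max(0))
for a in np.arange(.1,.15,.01):
    k=B[(B[:,2]>a)&(B[:,2]<a+.01)]
    if len(k):print(a,k.min(0).round(4),k.max(0).round(4))
E
```

```text
350 320 [0.5252 0.0779 0.1174]
345 345 [0.5215 0.0828 0.1415]
352 352 [0.5233 0.0826 0.1449]
385 358 [0.5411 0.0552 0.1079]
410 365 [0.5385 0.084  0.1533]
422 375 [0.541  0.0833 0.1565]
470 410 [0.5493 0.0825 0.1687]
[0.49126931 0.05933044 0.10512152] [0.52616017 0.08456673 0.14499767]
0.1 [0.5004 0.077  0.1051] [0.5244 0.0825 0.11  ]
0.11 [0.499  0.0767 0.11  ] [0.5261 0.0825 0.12  ]
0.12 [0.4989 0.0765 0.12  ] [0.5262 0.0827 0.13  ]
0.13 [0.499  0.0593 0.13  ] [0.5261 0.0827 0.14  ]
0.13999999999999999 [0.4913 0.0608 0.14  ] [0.5257 0.0846 0.145 ]
```

jog_arm(targets=[{"delta_pos": [0.002,0.0055,0],"rotation": [0,0,0]},{"delta_pos": [0.004,0.0025,0],"rotation": [0,0,0]},{"delta_pos": [0.003,0.003,0],"rotation": [0,0,0]},{"delta_pos": [0.003,0.003,0],"rotation": [0,0,0]},{"delta_pos": [0.0025,0.0035,0],"rotation": [0,0,0]},{"delta_pos": [0.0025,0.0035,0],"rotation": [0,0,0]},{"delta_pos": [0.0015,0.004,0],"rotation": [0,0,0]},{"delta_pos": [0.0015,0.0045,0],"rotation": [0,0,0]},{"delta_pos": [0.001,0.004,0],"rotation": [0,0,0]},{"delta_pos": [0.0005,0.0045,0],"rotation": [0,0,0]},{"delta_pos": [0,0.0045,0],"rotation": [0,0,0]},{"delta_pos": [-0.0005,0.004,0],"rotation": [0,0,0]}])

```text
time_s: 7.1
position: [0.5562, 0.0931, 0.1014]
ee_rot: [-2.218, -2.225, -0.001]
contact_force: [-1.5, 0.4, -0.0]
finger_gap: -0.0002
```

```bash
python3 plan.py 5 6.7; python3 - <<'E'
from h import *
snap('wrist','w3.png')
E
```

```text
pos [0.5562 0.0931 0.1014] F [-1.5  0.4 -0. ]
ang 80.44371586165525 r 0.040620980267793386
{"delta_pos": [-0.0015, 0.004, 0], "rotation": [0, 0, 0]}, {"delta_pos": [-0.0015, 0.0045, 0], "rotation": [0, 0, 0]}, {"delta_pos": [-0.002, 0.004, 0], "rotation": [0, 0, 0]}, {"delta_pos": [-0.002, 0.0035, 0], "rotation": [0, 0, 0]}, {"delta_pos": [-0.003, 0.0035, 0], "rotation": [0, 0, 0]}, {"delta_pos": [-0.003, 0.003, 0], "rotation": [0, 0, 0]}, {"delta_pos": [-0.0035, 0.003, 0], "rotation": [0, 0, 0]}, {"delta_pos": [-0.0035, 0.0025, 0], "rotation": [0, 0, 0]}, {"delta_pos": [-0.004, 0.002, 0], "rotation": [0, 0, 0]}, {"delta_pos": [-0.004, 0.0015, 0], "rotation": [0, 0, 0]}, {"delta_pos": [-0.004, 0.001, 0], "rotation": [0, 0, 0]}, {"delta_pos": [-0.0045, 0.0005, 0], "rotation": [0, 0, 0]}, 12
```

View pics/w3.png

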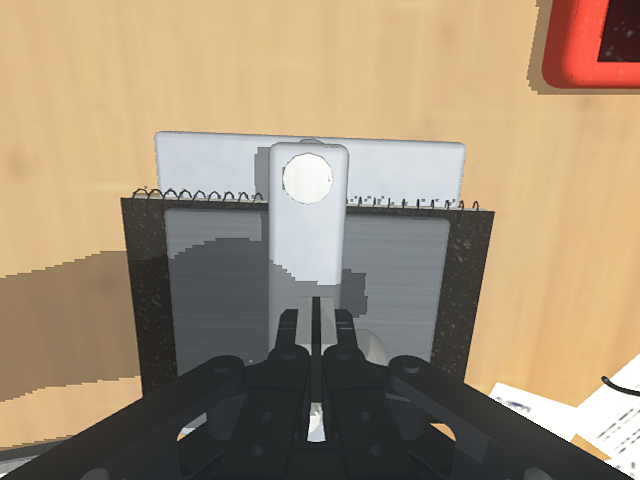

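The wing has moved round to the right of the finger at (370,345), so it turns as it should. Continuing the orbit.

jog_arm(targets=[{"delta_pos": [-0.0015,0.004,0],"rotation": [0,0,0]},{"delta_pos": [-0.0015,0.0045,0],"rotation": [0,0,0]},{"delta_pos": [-0.002,0.004,0],"rotation": [0,0,0]},{"delta_pos": [-0.002,0.0035,0],"rotation": [0,0,0]},{"delta_pos": [-0.003,0.0035,0],"rotation": [0,0,0]},{"delta_pos": [-0.003,0.003,0],"rotation": [0,0,0]},{"delta_pos": [-0.0035,0.003,0],"rotation": [0,0,0]},{"delta_pos": [-0.0035,0.0025,0],"rotation": [0,0,0]},{"delta_pos": [-0.004,0.002,0],"rotation": [0,0,0]},{"delta_pos": [-0.004,0.0015,0],"rotation": [0,0,0]},{"delta_pos": [-0.004,0.001,0],"rotation": [0,0,0]},{"delta_pos": [-0.0045,0.0005,0],"rotation": [0,0,0]}])

```text
time_s: 8.35
position: [0.5891, 0.0563, 0.1014]
ee_rot: [2.218, 2.225, 0.001]
contact_force: [-0.1, 2.1, 0.0]
finger_gap: -0.0002
```

```bash
python3 plan.py -70 6.7; python3 - <<'E'
from h import *
snap('wrist','w4.png')
E
```

```text
pos [0.5891 0.0563 0.1014] F [-0.1  2.1  0. ]
ang 4.723274567510482 r 0.03970982315841628
{"delta_pos": [-0.0045, 0.0005, 0], "rotation": [0, 0, 0]}, {"delta_pos": [-0.004, -0.0005, 0], "rotation": [0, 0, 0]}, {"delta_pos": [-0.0045, -0.001, 0], "rotation": [0, 0, 0]}, {"delta_pos": [-0.004, -0.001, 0], "rotation": [0, 0, 0]}, {"delta_pos": [-0.004, -0.002, 0], "rotation": [0, 0, 0]}, {"delta_pos": [-0.004, -0.002, 0], "rotation": [0, 0, 0]}, {"delta_pos": [-0.0035, -0.0025, 0], "rotation": [0, 0, 0]}, {"delta_pos": [-0.003, -0.003, 0], "rotation": [0, 0, 0]}, {"delta_pos": [-0.003, -0.003, 0], "rotation": [0, 0, 0]}, {"delta_pos": [-0.0025, -0.0035, 0], "rotation": [0, 0, 0]}, {"delta_pos": [-0.002, -0.004, 0], "rotation": [0, 0, 0]}, {"delta_pos": [-0.002, -0.004, 0], "rotation": [0, 0, 0]}, 12
```

View pics/w4.png

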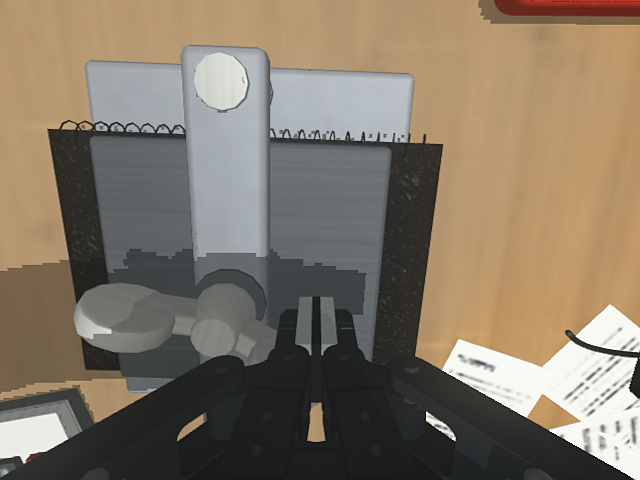

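The pushed wing is now behind the finger on the −y side, and the opposite wing shows at (125,318). The contact force is 2 N. Continuing.

jog_arm(targets=[{"delta_pos": [-0.0045,0.0005,0],"rotation": [0,0,0]},{"delta_pos": [-0.004,-0.0005,0],"rotation": [0,0,0]},{"delta_pos": [-0.0045,-0.001,0],"rotation": [0,0,0]},{"delta_pos": [-0.004,-0.001,0],"rotation": [0,0,0]},{"delta_pos": [-0.004,-0.002,0],"rotation": [0,0,0]},{"delta_pos": [-0.004,-0.002,0],"rotation": [0,0,0]},{"delta_pos": [-0.0035,-0.0025,0],"rotation": [0,0,0]},{"delta_pos": [-0.003,-0.003,0],"rotation": [0,0,0]},{"delta_pos": [-0.003,-0.003,0],"rotation": [0,0,0]},{"delta_pos": [-0.0025,-0.0035,0],"rotation": [0,0,0]},{"delta_pos": [-0.002,-0.004,0],"rotation": [0,0,0]},{"delta_pos": [-0.002,-0.004,0],"rotation": [0,0,0]}])

```text
time_s: 9.6
position: [0.5629, 0.0152, 0.1014]
ee_rot: [2.218, 2.224, 0.001]
contact_force: [2.2, 0.6, 0.3]
finger_gap: -0.0
```

```bash
python3 plan.py -145 6.7; python3 - <<'E'
from h import *
snap('wrist','w5.png')
E
```

```text
pos [0.5629 0.0152 0.1014] F [2.2 0.6 0.3]
ang -70.52250349725719 r 0.040060139720795473
{"delta_pos": [-0.001, -0.004, 0], "rotation": [0, 0, 0]}, {"delta_pos": [-0.001, -0.0045, 0], "rotation": [0, 0, 0]}, {"delta_pos": [-0, -0.0045, 0], "rotation": [0, 0, 0]}, {"delta_pos": [-0, -0.004, 0], "rotation": [0, 0, 0]}, {"delta_pos": [0.0005, -0.0045, 0], "rotation": [0, 0, 0]}, {"delta_pos": [0.001, -0.004, 0], "rotation": [0, 0, 0]}, {"delta_pos": [0.0015, -0.004, 0], "rotation": [0, 0, 0]}, {"delta_pos": [0.002, -0.004, 0], "rotation": [0, 0, 0]}, {"delta_pos": [0.0025, -0.0035, 0], "rotation": [0, 0, 0]}, {"delta_pos": [0.003, -0.0035, 0], "rotation": [0, 0, 0]}, {"delta_pos": [0.003, -0.003, 0], "rotation": [0, 0, 0]}, {"delta_pos": [0.0035, -0.0025, 0], "rotation": [0, 0, 0]}, 12
```

View pics/w5.png

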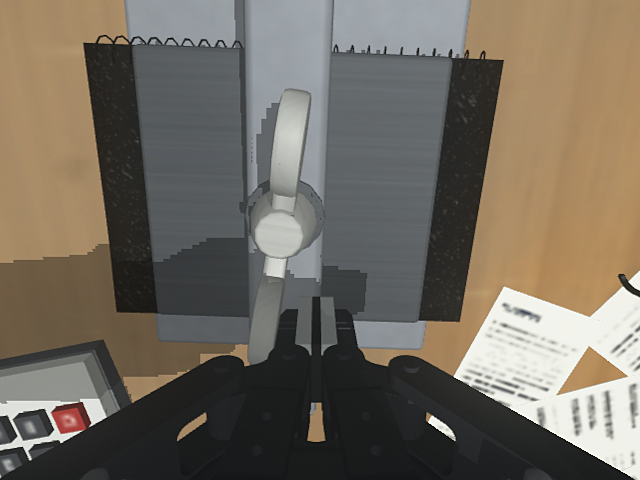

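The pushed wing now lies just left of the finger at (265,320). That is about 200° turned.

jog_arm(targets=[{"delta_pos": [-0.001,-0.004,0],"rotation": [0,0,0]},{"delta_pos": [-0.001,-0.0045,0],"rotation": [0,0,0]},{"delta_pos": [0,-0.0045,0],"rotation": [0,0,0]},{"delta_pos": [0,-0.004,0],"rotation": [0,0,0]},{"delta_pos": [0.0005,-0.0045,0],"rotation": [0,0,0]},{"delta_pos": [0.001,-0.004,0],"rotation": [0,0,0]},{"delta_pos": [0.0015,-0.004,0],"rotation": [0,0,0]},{"delta_pos": [0.002,-0.004,0],"rotation": [0,0,0]},{"delta_pos": [0.0025,-0.0035,0],"rotation": [0,0,0]},{"delta_pos": [0.003,-0.0035,0],"rotation": [0,0,0]},{"delta_pos": [0.003,-0.003,0],"rotation": [0,0,0]},{"delta_pos": [0.0035,-0.0025,0],"rotation": [0,0,0]}])

```text
time_s: 10.85
position: [0.5165, 0.0305, 0.1013]
ee_rot: [-2.218, -2.225, 0.001]
contact_force: [1.2, -1.0, -0.1]
finger_gap: -0.0002
```

```bash
python3 plan.py 140 6.7; python3 - <<'E'
from h import *
snap('wrist','w6.png')
E
```

```text
pos [0.5165 0.0305 0.1013] F [ 1.2 -1.  -0.1]
ang -145.7118119235661 r 0.03998964063624982
{"delta_pos": [0.0035, -0.002, 0], "rotation": [0, 0, 0]}, {"delta_pos": [0.004, -0.002, 0], "rotation": [0, 0, 0]}, {"delta_pos": [0.004, -0.0015, 0], "rotation": [0, 0, 0]}, {"delta_pos": [0.0045, -0.001, 0], "rotation": [0, 0, 0]}, {"delta_pos": [0.004, -0.0005, 0], "rotation": [0, 0, 0]}, {"delta_pos": [0.0045, 0, 0], "rotation": [0, 0, 0]}, {"delta_pos": [0.0045, 0.0005, 0], "rotation": [0, 0, 0]}, {"delta_pos": [0.004, 0.001, 0], "rotation": [0, 0, 0]}, {"delta_pos": [0.004, 0.0015, 0], "rotation": [0, 0, 0]}, {"delta_pos": [0.004, 0.0015, 0], "rotation": [0, 0, 0]}, {"delta_pos": [0.004, 0.0025, 0], "rotation": [0, 0, 0]}, {"delta_pos": [0.003, 0.0025, 0], "rotation": [0, 0, 0]}, 12
```

View pics/w6.png

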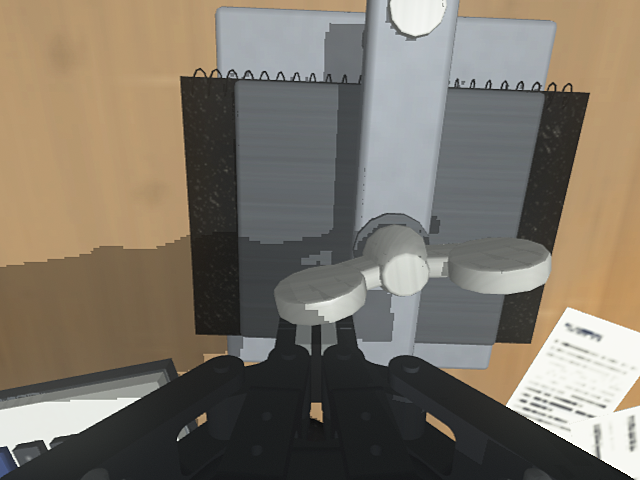

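The pushed wing at (320,290) sits in front of the finger, about 280° turned. Next stroke, which still stops short of the 378° minimum.

jog_arm(targets=[{"delta_pos": [0.0035,-0.002,0],"rotation": [0,0,0]},{"delta_pos": [0.004,-0.002,0],"rotation": [0,0,0]},{"delta_pos": [0.004,-0.0015,0],"rotation": [0,0,0]},{"delta_pos": [0.0045,-0.001,0],"rotation": [0,0,0]},{"delta_pos": [0.004,-0.0005,0],"rotation": [0,0,0]},{"delta_pos": [0.0045,0,0],"rotation": [0,0,0]},{"delta_pos": [0.0045,0.0005,0],"rotation": [0,0,0]},{"delta_pos": [0.004,0.001,0],"rotation": [0,0,0]},{"delta_pos": [0.004,0.0015,0],"rotation": [0,0,0]},{"delta_pos": [0.004,0.0015,0],"rotation": [0,0,0]},{"delta_pos": [0.004,0.0025,0],"rotation": [0,0,0]},{"delta_pos": [0.003,0.0025,0],"rotation": [0,0,0]}])

```text
time_s: 12.1
position: [0.5192, 0.0788, 0.1012]
ee_rot: [-2.217, -2.225, 0.0]
contact_force: [-1.5, -1.0, -0.2]
finger_gap: 0.0006
```

```bash
python3 plan.py 104 3.6; python3 - <<'E'
from h import *
s,W,m=cloud('wrist');cv2.imwrite('pics/w7.png',s['frame'][:,:,::-1])
s,W,m=cloud('scene',zmin=.09);p=W[m&(W[...,2]<.13)];print(p[:,2].max())
cv2.imwrite('pics/s7.png',s['frame'][:,:,::-1])
E
```

```text
pos [0.5192 0.0788 0.1012] F [-1.5 -1.  -0.2]
ang 139.64339602273014 r 0.03978136210514024
{"delta_pos": [0.002, 0.0015, 0], "rotation": [0, 0, 0]}, {"delta_pos": [0.0015, 0.002, 0], "rotation": [0, 0, 0]}, {"delta_pos": [0.002, 0.0015, 0], "rotation": [0, 0, 0]}, {"delta_pos": [0.0015, 0.002, 0], "rotation": [0, 0, 0]}, {"delta_pos": [0.001, 0.002, 0], "rotation": [0, 0, 0]}, {"delta_pos": [0.0015, 0.0025, 0], "rotation": [0, 0, 0]}, {"delta_pos": [0.001, 0.002, 0], "rotation": [0, 0, 0]}, {"delta_pos": [0.001, 0.0025, 0], "rotation": [0, 0, 0]}, {"delta_pos": [0.001, 0.002, 0], "rotation": [0, 0, 0]}, {"delta_pos": [0.0005, 0.0025, 0], "rotation": [0, 0, 0]}, 10
0.12999768064193173
```

View pics/w7.png

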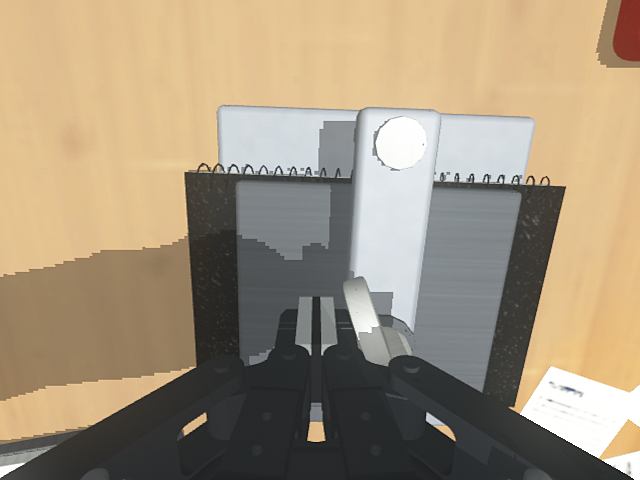

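The wing is beside the finger at (355,300), about one turn done. From here I take shorter, slower strokes and check the force after each.

jog_arm(targets=[{"delta_pos": [0.002,0.0015,0],"rotation": [0,0,0]},{"delta_pos": [0.0015,0.002,0],"rotation": [0,0,0]},{"delta_pos": [0.002,0.0015,0],"rotation": [0,0,0]},{"delta_pos": [0.0015,0.002,0],"rotation": [0,0,0]},{"delta_pos": [0.001,0.002,0],"rotation": [0,0,0]}])

```text
time_s: 12.7
position: [0.5283, 0.0865, 0.1013]
ee_rot: [-2.218, -2.225, 0.0]
contact_force: [-1.4, -1.4, -0.6]
finger_gap: -0.0003
```

jog_arm(targets=[{"delta_pos": [0.0015,0.0025,0],"rotation": [0,0,0]},{"delta_pos": [0.001,0.002,0],"rotation": [0,0,0]},{"delta_pos": [0.001,0.0025,0],"rotation": [0,0,0]},{"delta_pos": [0.001,0.002,0],"rotation": [0,0,0]},{"delta_pos": [0.0005,0.0025,0],"rotation": [0,0,0]}])

```text
time_s: 13.2
position: [0.5397, 0.0915, 0.1012]
ee_rot: [-2.218, -2.225, 0.0]
contact_force: [-0.7, 0.4, 0.9]
finger_gap: -0.0002
```

```bash
python3 plan.py 60 3.6
```

```text
pos [0.5397 0.0915 0.1012] F [-0.7  0.4  0.9]
ang 104.31316146437366 r 0.03973794181659891
{"delta_pos": [0.001, 0.0025, 0], "rotation": [0, 0, 0]}, {"delta_pos": [0, 0.002, 0], "rotation": [0, 0, 0]}, {"delta_pos": [0.0005, 0.0025, 0], "rotation": [0, 0, 0]}, {"delta_pos": [-0, 0.0025, 0], "rotation": [0, 0, 0]}, {"delta_pos": [-0, 0.002, 0], "rotation": [0, 0, 0]}, {"delta_pos": [-0, 0.0025, 0], "rotation": [0, 0, 0]}, {"delta_pos": [-0.0005, 0.0025, 0], "rotation": [0, 0, 0]}, {"delta_pos": [-0.0005, 0.0025, 0], "rotation": [0, 0, 0]}, {"delta_pos": [-0.0005, 0.002, 0], "rotation": [0, 0, 0]}, {"delta_pos": [-0.001, 0.0025, 0], "rotation": [0, 0, 0]}, {"delta_pos": [-0.0005, 0.002, 0], "rotation": [0, 0, 0]}, {"delta_pos": [-0.001, 0.002, 0], "rotation": [0, 0, 0]}, {"delta_pos": [-0.0015, 0.0025, 0], "rotation": [0, 0, 0]}, 13
```

jog_arm(targets=[{"delta_pos": [0.001,0.0025,0],"rotation": [0,0,0]},{"delta_pos": [0,0.002,0],"rotation": [0,0,0]},{"delta_pos": [0.0005,0.0025,0],"rotation": [0,0,0]},{"delta_pos": [0,0.0025,0],"rotation": [0,0,0]},{"delta_pos": [0,0.002,0],"rotation": [0,0,0]},{"delta_pos": [0,0.0025,0],"rotation": [0,0,0]}])

```text
time_s: 13.8
position: [0.5539, 0.093, 0.1013]
ee_rot: [-2.218, -2.225, -0.0]
contact_force: [-1.4, -0.6, 0.1]
finger_gap: -0.0003
```

jog_arm(targets=[{"delta_pos": [-0.0005,0.0025,0],"rotation": [0,0,0]},{"delta_pos": [-0.0005,0.0025,0],"rotation": [0,0,0]},{"delta_pos": [-0.0005,0.002,0],"rotation": [0,0,0]},{"delta_pos": [-0.001,0.0025,0],"rotation": [0,0,0]},{"delta_pos": [-0.0005,0.002,0],"rotation": [0,0,0]},{"delta_pos": [-0.001,0.002,0],"rotation": [0,0,0]}])

```text
time_s: 14.4
position: [0.5674, 0.089, 0.1013]
ee_rot: [-2.218, -2.225, -0.0]
contact_force: [-1.4, -0.0, -0.1]
finger_gap: 0.0005
```

```bash
python3 plan.py 20 3.6;python3 - <<'E'
from h import *
snap('wrist','w8.png')
E
```

```text
pos [0.5674 0.089  0.1013] F [-1.4 -0.  -0.1]
ang 63.488450550355594 r 0.04017950732413527
{"delta_pos": [-0.0015, 0.002, 0], "rotation": [0, 0, 0]}, {"delta_pos": [-0.001, 0.002, 0], "rotation": [0, 0, 0]}, {"delta_pos": [-0.0015, 0.002, 0], "rotation": [0, 0, 0]}, {"delta_pos": [-0.0015, 0.0015, 0], "rotation": [0, 0, 0]}, {"delta_pos": [-0.0015, 0.002, 0], "rotation": [0, 0, 0]}, {"delta_pos": [-0.0015, 0.0015, 0], "rotation": [0, 0, 0]}, {"delta_pos": [-0.0015, 0.0015, 0], "rotation": [0, 0, 0]}, {"delta_pos": [-0.002, 0.0015, 0], "rotation": [0, 0, 0]}, {"delta_pos": [-0.002, 0.0015, 0], "rotation": [0, 0, 0]}, {"delta_pos": [-0.002, 0.001, 0], "rotation": [0, 0, 0]}, {"delta_pos": [-0.002, 0.0015, 0], "rotation": [0, 0, 0]}, {"delta_pos": [-0.002, 0.001, 0], "rotation": [0, 0, 0]}, {"delta_pos": [-0.0025, 0.0005, 0], "rotation": [0, 0, 0]}, 13
```

View pics/w8.png

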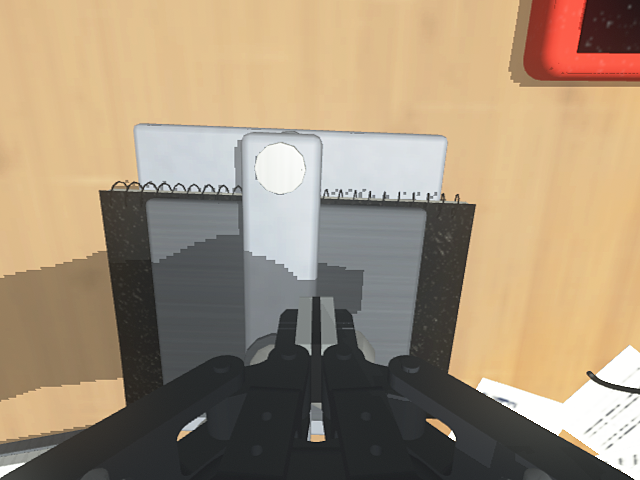

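Forces are still 1–2 N, so it is turning freely. The wing shows just behind the finger at (365,350).

jog_arm(targets=[{"delta_pos": [-0.0015,0.002,0],"rotation": [0,0,0]},{"delta_pos": [-0.001,0.002,0],"rotation": [0,0,0]},{"delta_pos": [-0.0015,0.002,0],"rotation": [0,0,0]},{"delta_pos": [-0.0015,0.0015,0],"rotation": [0,0,0]},{"delta_pos": [-0.0015,0.002,0],"rotation": [0,0,0]},{"delta_pos": [-0.0015,0.0015,0],"rotation": [0,0,0]}])

```text
time_s: 15.05
position: [0.5785, 0.0804, 0.1013]
ee_rot: [-2.218, -2.225, -0.0]
contact_force: [-1.9, 0.8, -0.7]
finger_gap: -0.0003
```

jog_arm(targets=[{"delta_pos": [-0.0015,0.0015,0],"rotation": [0,0,0]},{"delta_pos": [-0.002,0.0015,0],"rotation": [0,0,0]},{"delta_pos": [-0.002,0.0015,0],"rotation": [0,0,0]},{"delta_pos": [-0.002,0.001,0],"rotation": [0,0,0]},{"delta_pos": [-0.002,0.0015,0],"rotation": [0,0,0]},{"delta_pos": [-0.002,0.001,0],"rotation": [0,0,0]}])

```text
time_s: 15.65
position: [0.5865, 0.0689, 0.1014]
ee_rot: [2.218, 2.225, 0.0]
contact_force: [-0.9, 1.7, -1.1]
finger_gap: -0.0002
```

```bash
python3 plan.py -20 3.6;python3 - <<'E'
from h import *
snap('wrist','w9.png')
E
```

```text
pos [0.5865 0.0689 0.1014] F [-0.9  1.7 -1.1]
ang 23.178549466887603 r 0.04027983244220437
{"delta_pos": [-0.0025, 0.0005, 0], "rotation": [0, 0, 0]}, {"delta_pos": [-0.0025, 0.001, 0], "rotation": [0, 0, 0]}, {"delta_pos": [-0.0025, 0.0005, 0], "rotation": [0, 0, 0]}, {"delta_pos": [-0.002, 0.0005, 0], "rotation": [0, 0, 0]}, {"delta_pos": [-0.0025, 0.0005, 0], "rotation": [0, 0, 0]}, {"delta_pos": [-0.0025, -0, 0], "rotation": [0, 0, 0]}, {"delta_pos": [-0.003, -0, 0], "rotation": [0, 0, 0]}, {"delta_pos": [-0.0025, -0, 0], "rotation": [0, 0, 0]}, {"delta_pos": [-0.0025, -0.0005, 0], "rotation": [0, 0, 0]}, {"delta_pos": [-0.002, -0.0005, 0], "rotation": [0, 0, 0]}, {"delta_pos": [-0.0025, -0.0005, 0], "rotation": [0, 0, 0]}, {"delta_pos": [-0.0025, -0.001, 0], "rotation": [0, 0, 0]}, 12
```

View pics/w9.png

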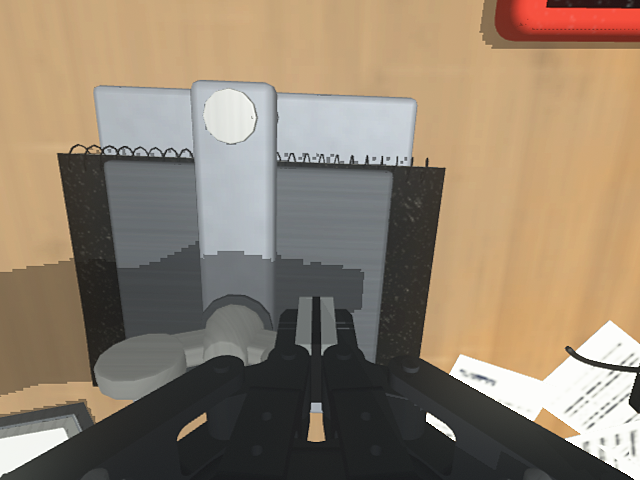

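Still turning freely, about 475° in all. The opposite wing shows at (140,360).

jog_arm(targets=[{"delta_pos": [-0.0025,0.0005,0],"rotation": [0,0,0]},{"delta_pos": [-0.0025,0.001,0],"rotation": [0,0,0]},{"delta_pos": [-0.0025,0.0005,0],"rotation": [0,0,0]},{"delta_pos": [-0.002,0.0005,0],"rotation": [0,0,0]}])

```text
time_s: 16.1
position: [0.5869, 0.0674, 0.1014]
ee_rot: [-2.203, -2.219, -0.015]
contact_force: [-6.2, 24.5, 2.3]
finger_gap: -0.0004
```

jog_arm(targets=[{"delta_pos": [-0.0025,0.0005,0],"rotation": [0,0,0]},{"delta_pos": [-0.0025,0,0],"rotation": [0,0,0]},{"delta_pos": [-0.003,0,0],"rotation": [0,0,0]},{"delta_pos": [-0.0025,0,0],"rotation": [0,0,0]}])

```text
time_s: 16.5
position: [0.5884, 0.0579, 0.1015]
ee_rot: [-2.202, -2.22, -0.018]
contact_force: [-2.5, 24.0, 0.9]
finger_gap: -0.0002
```

jog_arm(targets=[{"delta_pos": [-0.0025,-0.0005,0],"rotation": [0,0,0]},{"delta_pos": [-0.002,-0.0005,0],"rotation": [0,0,0]},{"delta_pos": [-0.0025,-0.0005,0],"rotation": [0,0,0]},{"delta_pos": [-0.0025,-0.001,0],"rotation": [0,0,0]}])

```text
time_s: 16.9
position: [0.5883, 0.048, 0.1017]
ee_rot: [-2.205, -2.223, -0.022]
contact_force: [1.8, 21.5, -2.0]
finger_gap: -0.0002
```

```bash
python3 plan.py -60 3.6
```

```text
pos [0.5883 0.048  0.1017] F [ 1.8 21.5 -2. ]
ang -7.377534709025391 r 0.039168582539133266
{"delta_pos": [-0.0025, 0.0005, 0], "rotation": [0, 0, 0]}, {"delta_pos": [-0.0025, -0.0005, 0], "rotation": [0, 0, 0]}, {"delta_pos": [-0.0025, -0.001, 0], "rotation": [0, 0, 0]}, {"delta_pos": [-0.002, -0.0005, 0], "rotation": [0, 0, 0]}, {"delta_pos": [-0.0025, -0.001, 0], "rotation": [0, 0, 0]}, {"delta_pos": [-0.002, -0.001, 0], "rotation": [0, 0, 0]}, {"delta_pos": [-0.002, -0.0015, 0], "rotation": [0, 0, 0]}, {"delta_pos": [-0.002, -0.0015, 0], "rotation": [0, 0, 0]}, {"delta_pos": [-0.002, -0.001, 0], "rotation": [0, 0, 0]}, {"delta_pos": [-0.002, -0.002, 0], "rotation": [0, 0, 0]}, {"delta_pos": [-0.0015, -0.0015, 0], "rotation": [0, 0, 0]}, {"delta_pos": [-0.002, -0.002, 0], "rotation": [0, 0, 0]}, {"delta_pos": [-0.0015, -0.002, 0], "rotation": [0, 0, 0]}, {"delta_pos": [-0.0015, -0.002, 0], "rotation": [0, 0, 0]}, {"delta_pos": [-0.001, -0.002, 0], "rotation": [0, 0, 0]}, 15
```

The stop was reached at 24 N. I had batched the strokes, so the press then slid. Backing off along +y and lifting, then checking.

jog_arm(targets=[{"delta_pos": [0.005,0,0],"rotation": [0,0,0]},{"delta_pos": [0.005,0,0],"rotation": [0,0,0]},{"delta_pos": [0.005,0,0],"rotation": [0,0,0]},{"delta_pos": [0.004,0.004,0],"rotation": [0,0,0]},{"delta_pos": [0,0,0],"rotation": [0,0,0]},{"delta_pos": [0,0,-0.03],"rotation": [0,0,0]},{"delta_pos": [0,0,-0.04],"rotation": [0,0,0]},{"delta_pos": [0,0,-0.04],"rotation": [0,0,0]},{"delta_pos": [0,-0.04,-0.02],"rotation": [0,0,0]},{"delta_pos": [0,-0.04,0],"rotation": [0,0,0]},{"delta_pos": [0,-0.04,0],"rotation": [0,0,0]},{"delta_pos": [0,0,0],"rotation": [0,0,0]}])

```text
time_s: 18.1
position: [0.4643, 0.0572, 0.2309]
ee_rot: [-2.216, -2.222, 0.008]
contact_force: [0.3, -0.5, 0.4]
finger_gap: 0.0
```

```bash
python3 - <<'E'
from h import *
print(telemetry.read_state()['position'])
for n in ['top','wrist','scene']:
    s,W,m=cloud(n,r=.09,zmin=.1);cv2.imwrite('pics/%s10.png'%n,s['frame'][:,:,::-1])
    b=(s['z_map']>0)&(W[...,2]>0.076)&(W[...,2]<0.09)&(np.hypot(W[...,0]-.55,W[...,1]-.045)<0.14)
    print(n,cv2.minAreaRect(W[b][:,:2].astype(np.float32)*1000))
    p=W[m];print(' wings',cv2.minAreaRect(p[:,:2].astype(np.float32)*1000),np.percentile(p[:,2],99))
    for q in ['press','screw_centre','mouse','tumbler','red_case','stapler']:
        for d in landmark_of(n,q)[:1]: print(q,d['score'],px2w(s,d['position'],plane=0.111 if q[0:2]=='sc' else 0).round(3))
E
```

```text
[0.46429246 0.05722091 0.23094223]
top ((556.2108154296875, 66.01545715332031), (151.41346740722656, 32.16792678833008), 89.25337219238281)
 wings ((573.6502075195312, 32.766387939453125), (15.165070533752441, 44.06372833251953), 81.07544708251953) 0.12904263837799765
press 0.55 [0.553 0.038 0.   ]
screw_centre 0.63 [0.543 0.031 0.111]
mouse 0.6 [ 0.52  -0.147  0.   ]
tumbler 0.64 [0.533 0.354 0.   ]
red_case 0.84 [0.735 0.228 0.   ]
stapler 0.56 [0.667 0.383 0.   ]
wrist ((553.1687622070312, 34.317108154296875), (214.02423095703125, 35.11489486694336), 85.32469177246094)
 wings ((552.652099609375, 34.475181579589844), (22.245555877685547, 95.59138488769531), 79.03229522705078) 0.12796416987810846
press 0.58 [0.749 0.216 0.   ]
screw_centre 0.57 [0.552 0.034 0.111]
red_case 0.84 [0.749 0.217 0.   ]
scene ((551.5518798828125, 36.439117431640625), (215.33204650878906, 34.01015090942383), 85.06460571289062)
 wings ((551.510498046875, 37.020931243896484), (95.4864273071289, 21.46310806274414), 3.939185619354248) 0.13041485677389472
press 0.77 [0.552 0.035 0.   ]
screw_centre 0.92 [0.555 0.036 0.111]
mouse 0.6 [ 0.517 -0.159  0.   ]
tumbler 0.64 [0.537 0.35  0.   ]
red_case 0.88 [0.745 0.219 0.   ]
stapler 0.91 [0.669 0.382 0.   ]
```

View pics/wrist10.png

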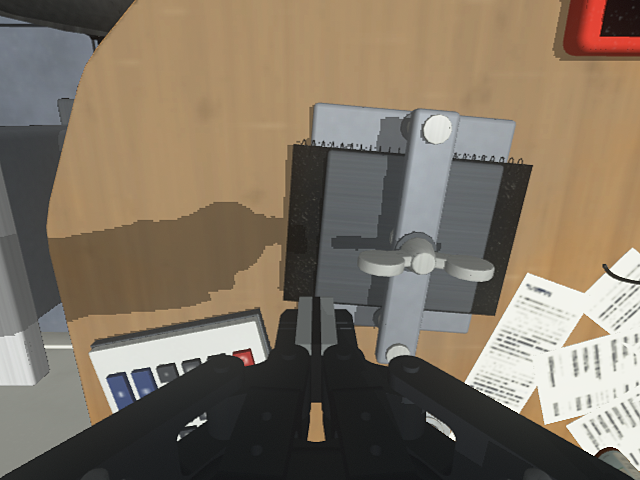

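View pics/scene10.png

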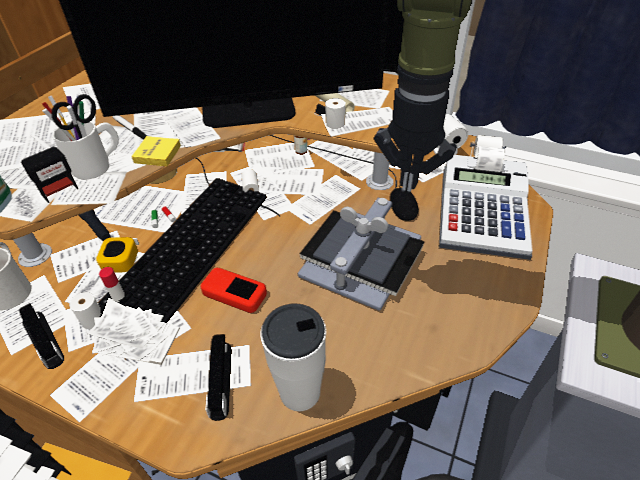

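```bash
python3 - <<'E'
from h import *
s=snap('wrist')
a,b=px2w(s,(383,258),plane=.122),px2w(s,(469,264),plane=.122)
n1,n2=px2w(s,(437,129),plane=.086),px2w(s,(397,355),plane=.086)
print(a,b,n1,n2,(n1+n2)/2)
f=lambda d:np.degrees(np.arctan2(d[1],d[0]))
print('wing',f(b-a),'bridge',f(n1-n2),'rel',f(n1-n2)-f(b-a),np.linalg.norm(b-a),np.linalg.norm(n1-n2))
s,W,m=cloud('wrist',r=.09,zmin=.1);p=W[m];p=p[p[:,2]>np.percentile(p[:,2],99)-.004]
l=cv2.fitLine(p[:,:2].astype(np.float32),2,0,.01,.01).ravel();print(f(l),len(p))
s,W,m=cloud('scene',r=.09,zmin=.1);p=W[m];p=p[p[:,2]>.122]
l=cv2.fitLine(p[:,:2].astype(np.float32),2,0,.01,.01).ravel();print(f(l),len(p))
print(telemetry.read_state()['time_s'],telemetry.read_state()['contact_force'])
E
```

```text
[0.51976185 0.04301729 0.122     ] [0.57964074 0.03885062 0.122     ] [0.55932906 0.12773272 0.086     ] [ 0.54349677 -0.05868034  0.086     ] [0.55141292 0.03452619 0.086     ]
wing -3.98050918540938 bridge 85.14544970668742 rel 89.12595889209679 0.06002368175343747 0.18708417246532066
-3.2450159 719
-3.3925564 137
19.3 [0.19729903 0.44298724 0.00334452]
```

The wings now stand 89° to the bridge, and their tops are at 128 mm, both as expected when tight. The press moved about 19 mm. Handing in.

```bash
python3 -c "
from h import *
print(workorder.sign_off())"
```

```text
the job is handed in; nothing more can be done
None
```

I turned the thumbscrew about 465° clockwise to its stop and handed the job in at about 19 s of the 69 s allowed; no verdict is reported. The shut fingertips went round behind one wing, always on the same face, so the screw was never between the fingers.

**Last checks:**
- **Screw tight:** the push force rose from about 2 N to 24 N at the stop. The wing tops now stand at 128 mm, which puts the screw centre at 111 mm, its tight height. The wings stand 89° to the bridge; reading 9.4 rad as square to the bridge is my inference and fits the estimated start angle of about 1.3 rad.
- **Press moved:** I sent the last three strokes without checking the force between them, so at the stop the press slid about 19 mm and turned about 5°. That is within the 40 mm limit, and it looks level in the picture, though I did not measure its tilt.
- **Other objects:** the tumbler, red case, stapler and mouse read within about 10 mm of their first positions, which is about how far the detections scatter, and the arm went nowhere near them.
- **Arm:** it was clear of everything, with no contact force beyond noise.

**Readings that disagreed:** in the last top view the arm covered part of the press, so its position readings there were off. I relied on the wrist and scene views, which agreed to about 3 mm. In the wrist view the detector also mistook the red case for the press.

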